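# Zero the spring probe, then hold it on the unit's test pad

## Task

Take the spring-tipped test probe (square handle, collar) out of its stand, leaving the other tools and loose things alone, and zero it: hold it upright with its tip pressed lightly on the flat top of the steel reference post for about a second. Then press its tip gently on the middle of the round, ringed test pad of the unit in the tilted nest, square to the unit's face, with the spring plunger about half way in. Finish while still holding it there: do not let go or put it down.

Things in the scene. Friction and masses are not known exactly. Their poses are not given: they have to be found in the camera images.
- probe_grip (a point): Middle of the spring probe's square grey handle, 22 x 22 x 60 mm, this point at half its length, with a black cap (14 mm across, 10 mm high) on top. The probe, about 100 g, stands upright, tip down, in one of three equal stands. z runs along the probe from tip to cap, x and y square to the handle's flats. The free tip lies 122 mm below this point on the same axis.
- probe_tip (a point): Rounded end (radius 3 mm) of the probe's brass plunger, the point that must touch; z points along the probe to the handle. Above it: plunger 6 mm across, out 24 mm when free; steel barrel 12 mm across, 60 mm long; black collar 30 mm across, 8 mm thick, which rests on the stand's rim; then the handle.
- plunger (a joint): Spring plunger of the probe: 0 = fully out (free), 0.012 = bottomed (m, it slides straight into the barrel). The spring pushes with 1.2 N at 0, about 3.6 N half way in (0.006) and 6 N at 0.012 (400 N/m).
- stand0: The round black stand that holds the probe, fixed, origin under its centre: 100 mm high, tube 32 mm across with a bore 17 mm across, foot 60 mm across. The other two stands are the same. Lift the probe by 90 mm or more to clear it.
- ref_top (a point): Centre of the flat top of the steel reference post: a mushroom shape 60 mm high with a round level top 36 mm across on a thinner stem and a foot 64 mm across. Fixed, rigid.
- pad (a point): Centre of the round steel test pad (18 mm across, flush, in a black ring 25 mm across) on the face of the grey unit (150 x 84 mm) in the tilted nest, 32 mm from its lower edge. Two plain square 13 mm pads beside it are not the target. z: straight out of the face (the probe's z must lie along it); x: up the slope towards the dark screen; y: across the unit, the pad is on its +y side.
- cradle (a joint): Tilt of the nest's cradle and the unit's face from level (rad), 0 = level; the hinge runs along the low edge, which faces the robot roughly. Stiff: it stays where it is.
- driver_grip (a point): Middle of the stubby ball-shaped handle (40 mm across, 42 mm high) of a nut driver, upright in another of the three equal stands, this point about 21 mm above the rim. Leave alone.
- brush_grip (a point): Handle of a brush (flat wooden handle 10 x 24 mm, bristles on top), upright in the remaining stand, this point 38 mm above the rim. Leave alone.
- spare: Spare handheld unit lying flat, 150 x 84 x 24 mm, origin under its centre, x along its length. Leave alone.
- tape: Roll of tape lying flat, 84 mm across, 24 mm high, origin under its centre. Leave alone.
- bottle: White bottle, 50 mm across, 130 mm high, origin under its centre. Leave alone.

How it is judged:
By the outcome, as a careful person would: the job done as asked, in the order asked, and still so for the second after the job is handed in, while the arm keeps its last pose, push and grip.
It also fails if it takes over 48 s, if anything falls off the work surface, if the arm or the gripper's body presses on something with over 40 N, if the wrist force passes 120 N, or if a joint passes its speed limit or range.

## Robot

A 7-joint arm with a two-finger parallel gripper is mounted at the origin on the work surface. World frame = base frame: x ahead of the robot, y to its left, z up, the work surface at z = 0. Lengths are in mm, angles in rad, forces in N, time in s.
With the tool pointing down it reaches from about 400 to 875 mm from the base axis. Payload 4.4 kg.
Tool frame: the origin (TCP) lies at the very end of the fingers, on their centre line; the grasp point (between the pads) lies ctrl.grip_depth behind it (ctrl.grip_depth is the distance from the TCP to the grasp point, in mm); y points along the fingers, x is the direction in which the jaws open and shut, and the axes are right-handed (so a half turn about y gives the same grasp; the last joint's range is limited). The gripper opens to 85 mm and grips with 20 to 120 N. Pads are 22 mm wide; open, the fingers measure 114 mm over their backs; the gripper's body (76 mm by 85 mm) begins 54 mm behind the grasp point. The pads swing forward as they close: fully open they stand 13 mm farther back than shut.
Start: joints at [-1.397, 0.628, 0.038, 1.517, -0.027, 0.996, -0.02], TCP at [154.355, 631.421, 231.313] pointing down, gripper open.
Joint ranges: [-3.06, 3.06], [-0.37, 2.12], [-1.25, 1.32], [0.18, 2.47], [-1.1, 4.24], [0.23, 1.98], [-2.94, 2.94]. Speed limits (rad/s): [2.57, 2.57, 3.14, 3.14, 3.14, 3.14, 3.14].

## Interface

Orientations are given as [roll, pitch, yaw] about the fixed x, y, z axes, in that order (R = Rz(yaw) Ry(pitch) Rx(roll)).
In Python, from cell import ctrl gives the robot as it stands.
- The arm moves only by the tool apply_moves, never from a script. Its argument "motion" is a list of rows, each a list of 5 numbers: the shift along the tool's x, y, z in cm, then the turn about the tool's y in rad, then the finger opening in cm, from 0 to 8.54. In form: [[tx, ty, tz, roll, hand], ...]. A call has 1 to 20 rows; each row is the pose to reach, as a shift and turn from the pose commanded when the call began, along the tool's axes at that moment; what a row does not reach only later rows make up. A row lasts 1/8 s, in which the tool goes at most 62.5 mm and 10.7 degrees, less where a joint would pass 70% of its speed; a pose out of reach is approached as far as the arm can. A call with a gripper value outside its range is refused whole. The fingers move at their own pace and stop on an object; the grip force is fixed at half the most. Time passes only in rows, so rows that repeat a pose let the fingers close. It gives the time, the measured TCP pose, the force and the opening at its end, in the units of the state.
- ctrl.read_state(): the state, without advancing time (a new reading comes with each control period).
- ctrl.get_image(name): name is "scene" or "top"; returns a dict with "image" (480x640x3 uint8, red, green, blue), "vfov" (degrees; the focal length in pixels is half the picture's height over the tangent of half this angle, whatever the lens; pixels are square), "cx", "cy" (the principal point, pixels), "extrinsics" (4x4, takes a point from world to camera coordinates). Camera axes: x right, y up, looking along -z (the intrinsics and any distortion apply to the point x, -y, -z); pixel columns grow to the right and rows downward; lengths in mm; the calibration is good to about 2 mm. A picture is of the moment at which its call begins. There is no depth.
- ctrl.finish_job(): hands the job in, once; it reports no verdict.
Trained networks look in a picture, given as the dict that the camera call returned (one of the last four; its "shot" number tells which), for a name from the list of things; names that differ only in an ending like _2 or _b are one class to them, and where a whole thing is asked for, a point or a joint stands for the part that bears it (a point fixed in the world has none). Each returns a list of dicts, best first, with "confidence" (0 to 1); they miss things now and then, are a little off and sometimes report something else, mostly with a low value. They report only what shows in the picture. A call takes as long as a camera call.
- ctrl.search_frame(picture, query): "location" ([x, y, z] in mm, in world coordinates, good to about 4 mm: the middle of the surface that is visible of it).
- ctrl.mark_of(picture, query): "location" ([x, y, z] in mm, in world coordinates, good to about 4 mm: a listed point, or the origin of a listed thing).
The state is a dict: "clock": time; "qpos": joint angles; "qd": joint speeds; "tau": joint torques, N m; "eef_pos": TCP position; "tool_rot": TCP orientation; "force": force on the tool from outside, world axes, zero at the start; "torque": the same for the moment, N m; "width": finger opening in mm.
Only numpy, scipy, OpenCV 4.12 (cv2) and the standard library are available. Lean on these libraries where they do the work, as an engineer would, in place of code of your own. Each camera call takes 0.05 s, during which the arm holds its last target.

## Working session

There is one attempt and no reset: what is moved stays moved. The work goes in short steps, Python scripts to look and compute and a tool call to move; the robot and the scene stay as the last step left them, time stands still between calls to the robot, and variables do not carry over. Pictures are saved under pics/ and viewed, and the job is handed in when it is done.

Besides the shell and the picture viewer there is one more tool, called after ">>>" as a command line: name --pt "numbers of a row" for each row, then --argument value for the rest. apply_moves: Moves the arm, as the interface text tells. Its arguments: {"type":"object","properties":{"motion":{"type":"array","items":{"type":"array","items":{"type":"number"}}}},"required":["motion"]}

```bash
ls; mkdir -p pics
python3 - <<'E'
from cell import ctrl
import cv2, numpy as np
print(ctrl.read_state(), ctrl.grip_depth)
for n in ["scene","top"]:
    p=ctrl.get_image(n); cv2.imwrite(f"pics/{n}0.png",p["image"][:,:,::-1])
    print(n,{k:v for k,v in p.items() if k!="image"})
    for q in ["probe_grip","probe_tip","stand0","ref_top","pad","driver_grip","brush_grip","spare","tape","bottle","cradle"]:
        try: r=ctrl.mark_of(p,q); print(q,[(np.round(x["location"],1).tolist(),round(x["confidence"],2)) for x in r][:3], r[0].keys() if r and q=='pad' else '')
        except Exception as e: print(q,e)
E
```

```text
pics
{'clock': 0.0, 'qpos': array([-1.39681783,  0.62935655,  0.03843512,  1.51838111, -0.02701715,
        0.99628647, -0.02001392]), 'qd': array([-2.46682375e-04,  7.95116156e-05, -1.94163624e-03, -1.53474773e-03,
        9.62013744e-05,  5.28916642e-04,  7.66353869e-04]), 'tau': array([ 2.84442995e-04, -5.63417423e+01,  1.22614793e+00, -1.93434674e+01,
        1.10481508e-02,  1.06311188e-02,  1.97582345e-06]), 'eef_pos': array([154.18072904, 630.80101057, 230.37800753]), 'tool_rot': array([-1.57080402,  0.00191383,  1.3309998 ]), 'force': array([-0.31183576, -0.02347541,  0.15052795]), 'torque': array([0.01542679, 0.02958167, 0.00650694]), 'width': 85.16123794787842} 18.700000000000003
scene {'vfov': 42.70635594110923, 'cx': 325.65308639256193, 'cy': 241.8941064456315, 'extrinsics': array([[ 8.25267134e-01,  5.64700521e-01,  6.89055532e-03,
        -4.57134171e+02],
       [-4.90192689e-01,  7.10214079e-01,  5.05279219e-01,
         2.51433282e+02],
       [ 2.80437669e-01, -4.20368033e-01,  8.62928404e-01,
        -1.38201084e+03],
       [ 0.00000000e+00,  0.00000000e+00,  0.00
[... 965 characters left out ...]
     [-1.14761376e-01, -2.63707791e-02,  9.93043004e-01,
        -1.04948029e+03],
       [ 0.00000000e+00,  0.00000000e+00,  0.00000000e+00,
         1.00000000e+00]]), 'shot': 2}
probe_grip [([513.3, -243.8, 136.6], 0.64)] 
probe_tip [] 
stand0 [([511.9, -242.0, 1.8], 0.55)] 
ref_top [([582.0, -60.9, 66.7], 0.61)] 
pad [([508.7, 265.7, 78.9], 0.64)] dict_keys(['location', 'confidence'])
driver_grip [([544.8, -342.0, 121.6], 0.54)] 
brush_grip [([537.1, -111.4, 138.4], 0.66)] 
spare [([705.0, -232.6, 1.0], 0.83)] 
tape [([442.4, -7.2, 3.3], 0.56)] 
bottle [([749.1, -18.8, -0.3], 0.81)] 
cradle it knows: bottle, brush_grip, driver_grip, pad, probe_grip, probe_tip, ref_top, spare, stand, tape
```

View pics/scene0.png

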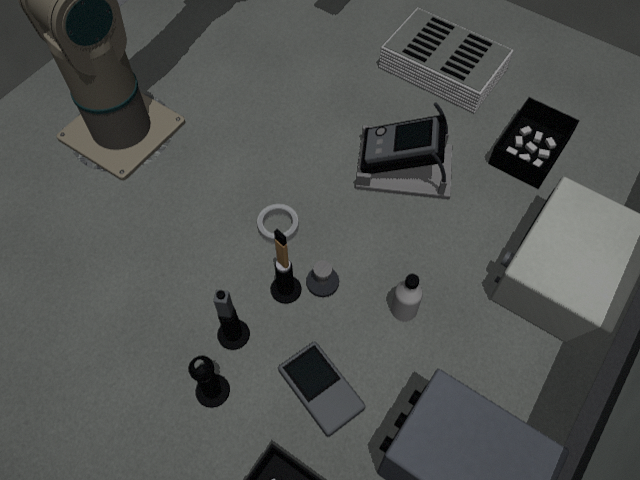

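View pics/top0.png

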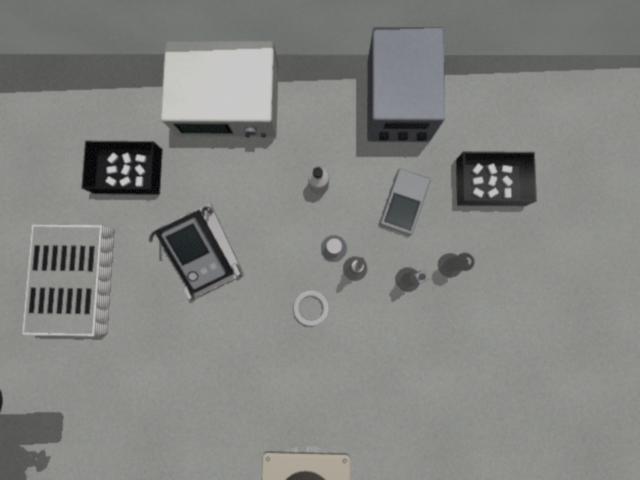

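Run:
```python
import cv2
s=cv2.imread("pics/scene0.png");t=cv2.imread("pics/top0.png")
def c(im,x,y,w,h,n,k=6): cv2.imwrite(f"pics/{n}.png",cv2.convertScaleAbs(cv2.resize(im[y:y+h,x:x+w],None,fx=k,fy=k,interpolation=cv2.INTER_CUBIC),alpha=1.6))
c(s,345,95,120,105,"s_unit"); c(t,145,195,110,110,"t_unit",5)
c(s,190,220,160,195,"s_tools",4-1); c(t,315,225,170,75,"t_tools",4)
```

```text
(no output)
```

View pics/s_unit.png

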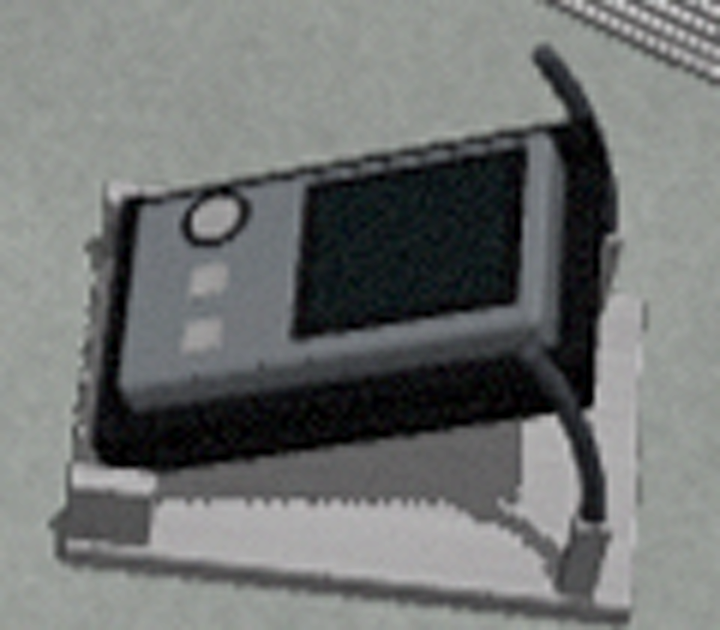

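View pics/t_unit.png

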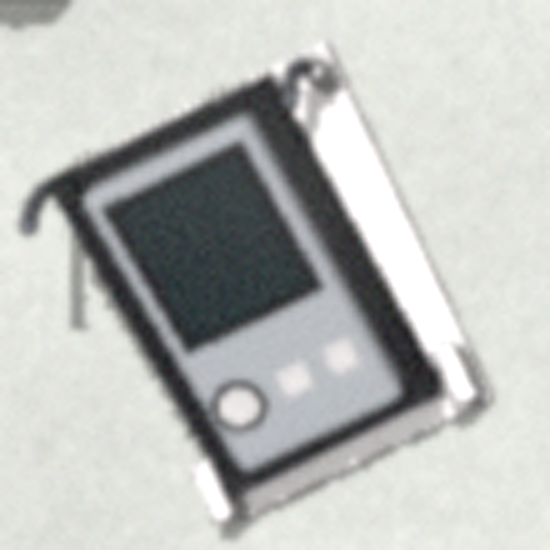

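View pics/s_tools.png

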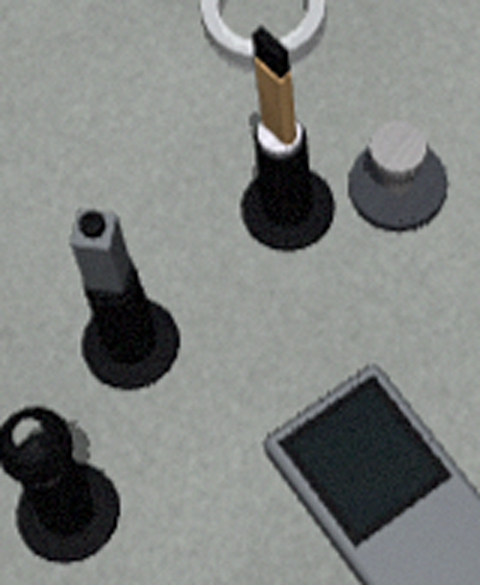

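View pics/t_tools.png

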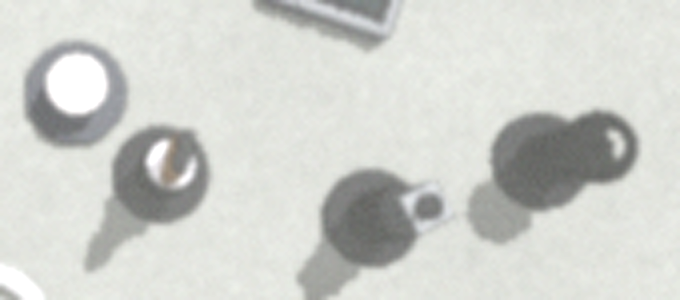

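```bash
cat > h.py <<'E'
import numpy as np, cv2
from scipy.optimize import least_squares
SE=np.array([[ 8.25267134e-01,5.64700521e-01,6.89055532e-03,-4.57134171e+02],[-4.90192689e-01,7.10214079e-01,5.05279219e-01,2.51433282e+02],[ 2.80437669e-01,-4.20368033e-01,8.62928404e-01,-1.38201084e+03],[0,0,0,1]])
TE=np.array([[ 1.60847149e-02,-9.99565868e-01,-2.46851612e-02,-2.73652441e+01],[9.93262860e-01,1.31399105e-02,1.15135721e-01,-5.97594812e+02],[-1.14761376e-01,-2.63707791e-02,9.93043004e-01,-1.04948029e+03],[0,0,0,1]])
C={'s':(SE,240/np.tan(np.radians(42.70635594110923/2)),325.653,241.894),'t':(TE,240/np.tan(np.radians(56.33264395608028/2)),317.468,241.616)}
def proj(P,c):
    E,f,cx,cy=C[c]; P=np.atleast_2d(P); q=P@E[:3,:3].T+E[:3,3]
    return np.c_[cx+f*q[:,0]/-q[:,2], cy-f*q[:,1]/-q[:,2]]
def Pm(c):
    E,f,cx,cy=C[c]; return np.array([[f,0,cx],[0,f,cy],[0,0,1]])@np.diag([1,-1,-1])@E[:3]
def tri(a,b):
    X=cv2.triangulatePoints(Pm('s'),Pm('t'),np.array(a,float).T,np.array(b,float).T); return (X[:3]/X[3]).T
def onz(p,z,c):
    M=Pm(c);u,v=p
    A=np.array([M[0]-u*M[2],M[1]-v*M[2]]); return np.linalg.solve(A[:,:2],-A[:,2]*z-A[:,3])
E
python3 - <<'E'
from h import *
s=np.array([(215,217),(209,279),(202,334),(308,187),(527,150),(520,302),(296,338)],float)
t=np.array([(240,405),(295,379),(341,358),(190,352),(106,207),(243,143),(320,288)],float)
# match: scene (308,187)= low-left(near pad ring, +y) ; 
s=(s+.5)/6-.5+[345,95]; t=(t+.5)/5-.5+[145,195]
X=tri(s,t); print(X.round(1)); print(np.abs(proj(X,'s')-s).max(1).round(2),np.abs(proj(X,'t')-t).max(1).round(2))
c=X.mean(0); n=np.linalg.svd(X-c)[2][2]; n*=np.sign(n[2]); print('n',n,'tilt deg',np.degrees(np.arccos(n[2])),'az',np.degrees(np.arctan2(n[1],n[0])), 'res',((X-c)@n).round(2))
up=((X[4]-X[3])+(X[5]-X[6]))/2; ac=(X[0]-X[2]); 
print('up',up,np.linalg.norm(up),'across',ac, np.degrees(np.arctan2(ac[1],ac[0])),'scr lens',[np.linalg.norm(X[i]-X[j]) for i,j in((3,4),(4,5),(5,6),(6,3))])
print('up dir az',np.degrees(np.arctan2(up[1],up[0])),'elev',np.degrees(np.arcsin(up[2]/np.linalg.norm(up))))
# probe cap/handle and post
k=3
sc=(np.array([(92,223),(398,150)],float)+.5)/3-.5+[190,220]
tc=(np.array([(428,206),(77,86)],float)+.5)/4-.5+[315,225]
print('cap top, post top',tri(sc,tc).round(1))
P=tri(sc,tc); print(proj(P,'s')-sc,proj(P,'t')-tc)
# handle top corners scene crop
h=(np.array([(79,213),(112,209),(118,240),(72,248)],float)+.5)/3-.5+[190,220]
for p in h: print('corner z=167',onz(p,168,'s').round(1))
ht=(np.array([(400,195),(433,183),(455,218),(420,232)],float)+.5)/4-.5+[315,225]
for p in ht: print('corner top',onz(p,168,'t').round(1))
E
```

```text
[[509.4 266.9  80.8]
 [522.1 242.3  80.5]
 [532.2 221.7  78.7]
 [533.  287.9  92. ]
 [596.2 319.7 121.9]
 [626.6 259.5 123.2]
 [563.5 229.7  90.6]]
[0.11 0.02 0.02 0.06 0.06 0.34 0.04] [0.15 0.02 0.03 0.08 0.09 0.45 0.05]
n [-0.34298465 -0.1844228   0.92105904] tilt deg 22.918598623098404 az -151.73308601820204 res [ 0.97  0.94 -0.36 -0.6  -0.61  1.26 -1.6 ]
up [63.09041784 30.79808457 31.21096401] 76.83128992258372 across [-22.77533695  45.19893986   2.01866671] 116.74312168045583 scr lens [np.float64(76.73397068825295), np.float64(67.43902168484355), np.float64(76.96496537588548), np.float64(65.68969722216738)]
up dir az 26.01968139937548 elev 23.968056150971915
cap top, post top [[ 512.1 -240.6  171.2]
 [ 585.8  -58.2   49.6]]
[[ 0.31216005 -0.02223846]
 [ 0.01127201 -0.0016915 ]] [[0.30689678 0.33128041]
 [0.01109459 0.01266869]]
corner z=167 [ 500.7 -239.4]
corner z=167 [ 513.9 -227.4]
corner z=167 [ 528.2 -239.9]
corner z=167 [ 510.9 -257.5]
corner top [ 518.4 -226.2]
corner top [ 524.9 -243.4]
corner top [ 506.8 -254.6]
corner top [ 499.3 -236.4]
```

Run:
```python
from h import *
s=np.array([(215,217),(209,279),(202,334),(308,187),(527,150),(520,302),(296,338)],float)
t=np.array([(240,405),(295,379),(341,358),(190,352),(106,207),(243,143),(320,288)],float)
s=(s+.5)/6-.5+[345,95]; t=(t+.5)/5-.5+[145,195]
def model(p):
    o=p[:3];az,ti=p[3:5];L,W,x0,y0,yp1,yp2=p[5:11]
    x=np.array([np.cos(az)*np.cos(ti),np.sin(az)*np.cos(ti),np.sin(ti)]);y=np.array([-np.sin(az),np.cos(az),0])
    uv=[(0,0),(0,-yp1),(0,-yp2),(x0,y0),(x0+L,y0),(x0+L,y0-W),(x0,y0-W)]
    return np.array([o+a*x+b*y for a,b in uv])
f=lambda p:np.r_[(proj(model(p),'s')-s+p[11:13]).ravel(),(proj(model(p),'t')-t+p[13:15]).ravel(),p[11:15]/1.0]
p0=[509,266,80,.45,.41,77,66,30,10,28,50,0,0,0,0]
r=least_squares(f,p0); print(r.x.round(2),np.degrees(r.x[3:5]),np.abs(r.fun).max())
cov=np.linalg.pinv(r.jac.T@r.jac)*.3**2; print(np.degrees(np.sqrt(np.diag(cov))[3:5]),np.sqrt(np.diag(cov))[:3])
for i,(a,b) in enumerate([((398,144),(77,85))]):
    print('post',onz((np.array(a)+.5)/3-.5+[190,220],60,'s'),onz((np.array(b)+.5)/4-.5+[315,225],60,'t'))
for z in(178,):
    print('cap',onz((np.array((92,222))+.5)/3-.5+[190,220],z,'s'),onz((np.array((428,206))+.5)/4-.5+[315,225],z,'t'))
```

```text
[ 5.0925e+02  2.6748e+02  7.9620e+01  4.7000e-01  4.0000e-01  7.6230e+01
  6.6590e+01  3.3340e+01  7.2100e+00  2.7910e+01  5.1620e+01  1.0000e-02
 -2.0000e-02  1.0000e-02  3.0000e-02] [26.89294306 22.64712875] 0.5173538748800113
[0.29752623 0.59247156] [0.65720181 1.15074717 1.82062741]
post [586.53609361 -59.31875578] [585.36412291 -58.09318021]
cap [ 514.12961387 -242.45446357] [ 512.45521988 -238.62065476]
```

Run:
```python
import cv2
s=cv2.imread("pics/scene0.png");t=cv2.imread("pics/top0.png")
a=cv2.resize(s[285:325,205:245],None,fx=12,fy=12,interpolation=cv2.INTER_CUBIC)
b=cv2.resize(t[260:300,395:435],None,fx=12,fy=12,interpolation=cv2.INTER_CUBIC)
b=cv2.convertScaleAbs(b,alpha=1.2)
import numpy as np
cv2.imwrite("pics/hand.png",np.hstack([cv2.resize(a,(400,400)),cv2.resize(b,(400,400))]))
```

```text
(no output)
```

View pics/hand.png

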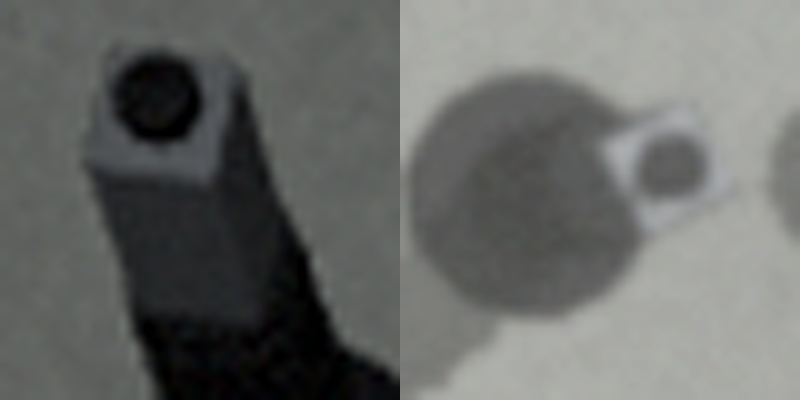

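Run:
```python
from h import *
h=np.array([(110,45),(240,70),(213,185),(90,163)],float)/10-.5+[205,285]
g=np.array([(202,143),(288,105),(335,190),(250,232)],float)/10-.5+[395,260]
for n,q in(('s',h),('t',g)):
    P=np.array([onz(p,168,n) for p in q]); print(n,P.mean(0).round(1),[np.degrees(np.arctan2(*(P[(i+1)%4]-P[i])[::-1])).round(1)%90 for i in range(4)],[np.linalg.norm(P[(i+1)%4]-P[i]).round(1) for i in range(4)])
```

```text
s [ 513.3 -242.4] [np.float64(22.7), np.float64(26.9), np.float64(23.599999999999994), np.float64(30.799999999999997)] [np.float64(21.9), np.float64(20.6), np.float64(20.4), np.float64(21.1)]
t [ 512.6 -240.1] [np.float64(24.5), np.float64(28.5), np.float64(26.900000000000006), np.float64(28.1)] [np.float64(19.7), np.float64(20.0), np.float64(19.9), np.float64(20.8)]
```

>>> apply_moves --pt "-29.3 0 -40.7 1.4 8.5" --pt "-29.3 0 -40.7 1.4 8.5" --pt "-29.3 0 -40.7 1.4 8.5" --pt "-29.3 0 -40.7 1.4 8.5" --pt "-29.3 0 -40.7 1.4 8.5" --pt "-29.3 0 -40.7 1.4 8.5" --pt "-29.3 0 -40.7 1.4 8.5" --pt "-29.3 0 -40.7 1.5 8.5" --pt "-76.2 0 -55.6 2.434 8.5" --pt "-76.2 0 -55.6 2.434 8.5" --pt "-76.2 0 -55.6 2.434 8.5" --pt "-76.2 0 -55.6 2.434 8.5" --pt "-76.2 0 -55.6 2.434 8.5" --pt "-76.2 0 -55.6 2.434 8.5" --pt "-76.2 0 -55.6 2.434 8.5" --pt "-76.2 0 -55.6 2.434 8.5" --pt "-76.2 0 -55.6 2.434 8.5" --pt "-76.2 0 -55.6 2.434 8.5"

```text
clock: 3.35
eef_pos: [513.4, -240.2, 231.0]
tool_rot: [-1.571, 0.001, -1.103]
force: [-0.6, -0.2, -1.0]
width: 84.7
```

>>> apply_moves --pt "0 5 0 0 8.5" --pt "0 9 0 0 8.5" --pt "0 11.2 0 0 8.5" --pt "0 11.2 0 0 8.5"

```text
clock: 3.85
eef_pos: [512.9, -238.0, 117.8]
tool_rot: [-1.573, 0.004, -1.1]
force: [0.7, -0.3, 0.4]
width: 85.3
```

```bash
cat > snap.py <<'E'
import sys,cv2,numpy as np
from cell import ctrl
def snap(tag,sw,tw,k=4):
    out=[]
    for n,(x,y,w,h) in(("scene",sw),("top",tw)):
        im=np.ascontiguousarray(ctrl.get_image(n)["image"][:,:,::-1]); cv2.imwrite(f"pics/{tag}_{n}.png",im)
        out.append(cv2.convertScaleAbs(cv2.resize(im[y:y+h,x:x+w],(400,400),interpolation=cv2.INTER_CUBIC),alpha=1.5))
    cv2.imwrite(f"pics/{tag}.png",np.hstack(out))
E
python3 -c "
from snap import *
snap('a',(180,250,100,100),(370,220,100,100))
s=ctrl.read_state();print(s['clock'],s['eef_pos'],s['force'])"
```

```text
3.95 [ 514.18988118 -239.80106007  119.9702839 ] [-0.76815901  0.76304739  0.34183985]
```

View pics/a.png

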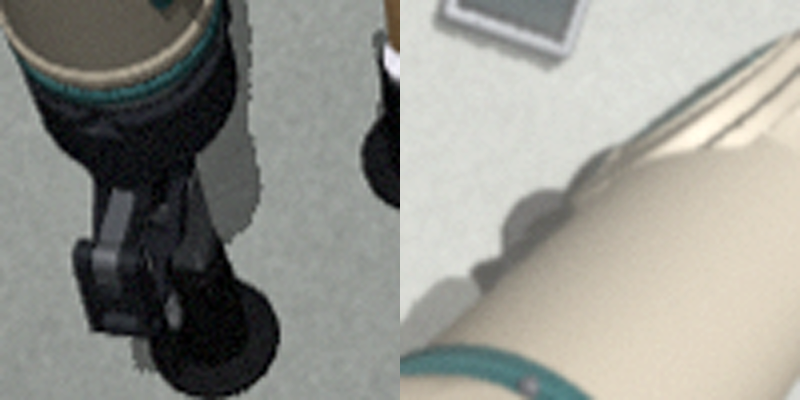

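>>> apply_moves --pt "0 0 0 0 0" --pt "0 0 0 0 0" --pt "0 0 0 0 0" --pt "0 0 0 0 0" --pt "0 0 0 0 0" --pt "0 0 0 0 0" --pt "0 0 0 0 0" --pt "0 0 0 0 0"

```text
clock: 4.95
eef_pos: [513.7, -241.0, 119.7]
tool_rot: [-1.57, -0.0, -1.103]
force: [-1.1, 0.2, 6.1]
width: 21.4
```

>>> apply_moves --pt "0 -3 0 0 0" --pt "0 -7 0 0 0" --pt "0 -10.5 0 0 0" --pt "0 -10.5 0 0 0" --pt "-1.0 -10.5 4.5 0 0" --pt "-2.2 -10.5 9.0 0 0" --pt "-3.3 -10.5 13.6 0 0" --pt "-7 -10.5 14 0 0" --pt "-10 -10.5 14.4 0 0" --pt "-13 -10.5 14.7 0 0" --pt "-13 -10.5 14.7 0 0" --pt "-13 -10.5 14.7 0 0" --pt "-13 -10.5 14.7 0 0"

```text
clock: 6.58
eef_pos: [586.0, -60.0, 224.0]
tool_rot: [-1.571, -0.001, -1.105]
force: [0.4, -0.5, -0.4]
width: 21.6
```

```bash
python3 -c "
from snap import *
snap('b',(240,200,140,140),(260,170,160,160))
s=ctrl.read_state();print(s['clock'],s['eef_pos'],s['tool_rot'],s['force'],s['width'])"
```

```text
6.675 [586.07457722 -59.69927976 224.12193868] [-1.57114581e+00 -4.57645576e-04 -1.10466109e+00] [-0.69872865 -0.27149312 -1.5323599 ] 21.890469935054274
```

View pics/b.png

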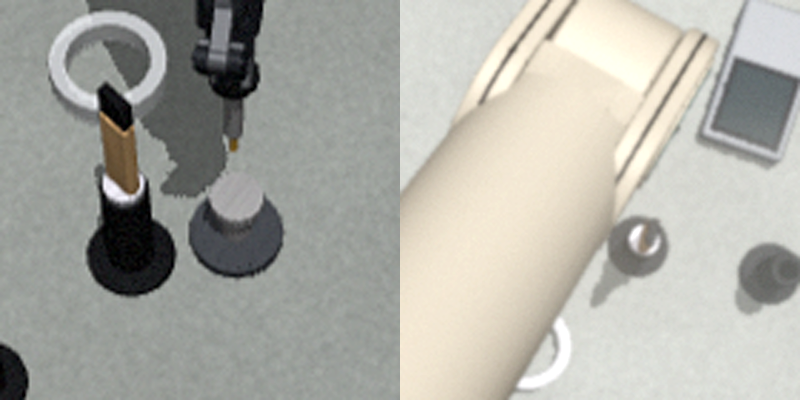

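```bash
python3 -c "
from h import *
print(proj([[586,-59.7,120.7],[586,-59.7,60],[586,-58.7,60]],'s'))
import cv2
s=cv2.imread('pics/b_scene.png');cv2.imwrite('pics/b2.png',cv2.resize(s[215:300,285:365],None,fx=7,fy=7,interpolation=cv2.INTER_CUBIC))"
```

```text
[[322.03849174 251.61318176]
 [321.97938067 267.67118275]
 [322.28449623 267.27965106]]
```

View pics/b2.png

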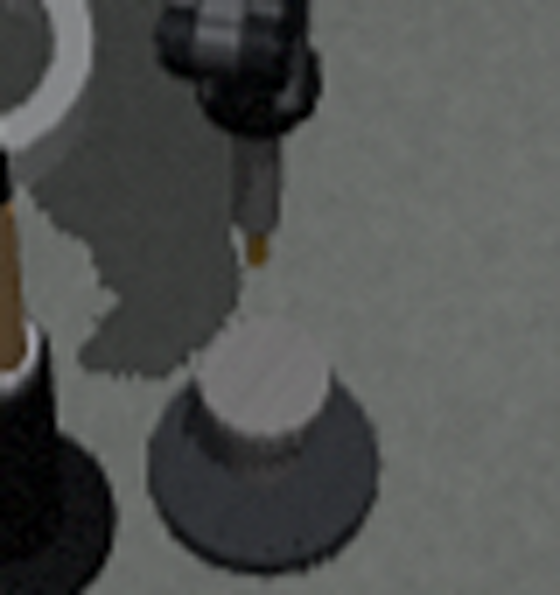

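>>> apply_moves --pt "0 3.5 0.1 0 0" --pt "-0.1 5.5 0.1 0 0" --pt "-0.1 6.0 0.1 0 0" --pt "-0.1 6.2 0.1 0 0" --pt "-0.1 6.4 0.1 0 0" --pt "-0.1 6.4 0.1 0 0" --pt "-0.1 6.4 0.1 0 0"

```text
clock: 7.55
eef_pos: [586.8, -57.6, 160.9]
tool_rot: [-1.57, -0.001, -1.103]
force: [-1.2, 0.1, 0.6]
width: 21.4
```

```bash
python3 -c "
from snap import *
snap('c',(280,210,90,90),(260,170,160,160))
for i in range(4):
  s=ctrl.read_state();print(s['clock'],s['eef_pos'],s['tool_rot'],s['force'],s['width'])"
```

```text
7.65 [586.78626712 -57.53877087 160.71066095] [-1.57019583e+00 -8.94058988e-04 -1.10306865e+00] [-1.09445788 -1.45358975  1.87677744] 21.46740054379336
7.65 [586.78626712 -57.53877087 160.71066095] [-1.57019583e+00 -8.94058988e-04 -1.10306865e+00] [-1.09445788 -1.45358975  1.87677744] 21.46740054379336
7.65 [586.78626712 -57.53877087 160.71066095] [-1.57019583e+00 -8.94058988e-04 -1.10306865e+00] [-1.09445788 -1.45358975  1.87677744] 21.46740054379336
7.65 [586.78626712 -57.53877087 160.71066095] [-1.57019583e+00 -8.94058988e-04 -1.10306865e+00] [-1.09445788 -1.45358975  1.87677744] 21.46740054379336
```

View pics/c.png

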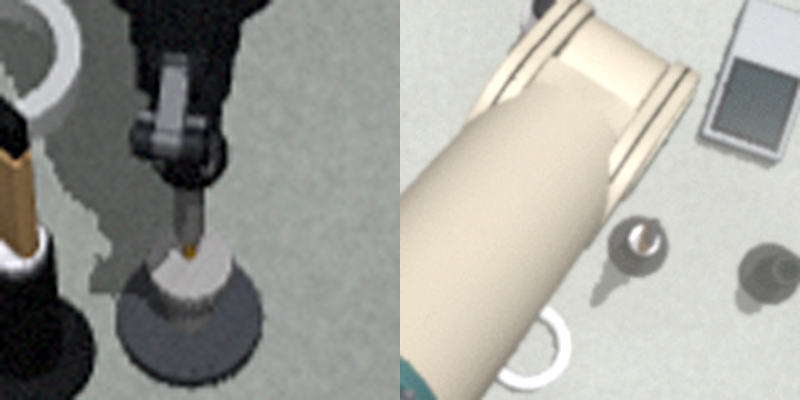

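>>> apply_moves --pt "0 0.1 0 0 0" --pt "0 0.2 0 0 0" --pt "0 0.2 0 0 0" --pt "0 0.2 0 0 0" --pt "0 0.2 0 0 0" --pt "0 0.2 0 0 0" --pt "0 0.2 0 0 0" --pt "0 0.2 0 0 0"

```text
clock: 8.65
eef_pos: [586.6, -57.4, 158.3]
tool_rot: [-1.571, -0.0, -1.103]
force: [-0.0, -2.4, 1.3]
width: 21.0
```

>>> apply_moves --pt "0 0 0 0 0" --pt "0 0 0 0 0"

```text
clock: 8.9
eef_pos: [586.6, -57.3, 158.3]
tool_rot: [-1.571, -0.0, -1.103]
force: [-0.6, -2.9, 2.1]
width: 21.3
```

>>> apply_moves --pt "0 0 0 0 0" --pt "0 0 0 0 0"

```text
clock: 9.15
eef_pos: [586.6, -57.1, 158.3]
tool_rot: [-1.571, -0.0, -1.103]
force: [0.2, -2.8, 1.6]
width: 21.4
```

>>> apply_moves --pt "0 0 0 0 0" --pt "0 0 0 0 0"

```text
clock: 9.4
eef_pos: [586.5, -57.1, 158.3]
tool_rot: [-1.571, 0.0, -1.103]
force: [-0.2, -2.1, 2.9]
width: 21.3
```

>>> apply_moves --pt "0 -3 0 0 0" --pt "0 -6.6 0 0 0" --pt "0 -6.6 0 0 0" --pt "5 -6.6 -0.6 0 0" --pt "9.8 -6.6 -1.2 0 0" --pt "11 -6.6 -5 0 0" --pt "12 -6.6 -8.5 0 0" --pt "13.1 -6.6 -11.4 0 0" --pt "13.1 -6.6 -11.4 0 0" --pt "13.1 -3 -11.4 0 0" --pt "13.1 -0.5 -11.4 0 0" --pt "13.1 0.5 -11.4 0 0" --pt "13.1 0.5 -11.4 0 0"

```text
clock: 11.02
eef_pos: [543.8, -224.4, 152.4]
tool_rot: [-1.572, 0.002, -1.102]
force: [0.2, 0.3, -0.5]
width: 21.3
```

```bash
python3 -c "
from snap import *
snap('d',(190,255,90,90),(350,200,130,130))
s=ctrl.read_state();print(s['clock'],s['eef_pos'],s['tool_rot'],s['force'],s['width'])"
```

```text
11.125 [ 544.45321973 -225.48100522  153.85172577] [-1.57006974e+00 -7.11983713e-04 -1.10260113e+00] [-0.28609762 -0.17193034 -0.41967787] 21.241192206001145
```

View pics/d.png

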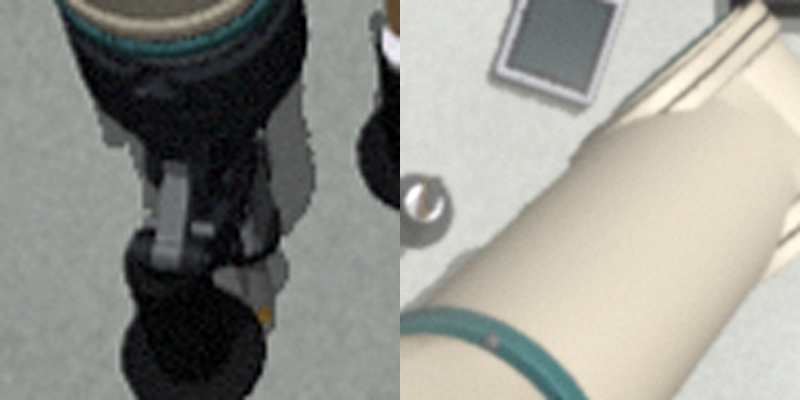

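>>> apply_moves --pt "0 -1 -0.5 0 0" --pt "0 -1 -1.0 0 0" --pt "0 -1 -1.5 0 0" --pt "0 -1 -2.0 0 0" --pt "0 -1 -2.5 0 0"

```text
clock: 11.75
eef_pos: [525.3, -235.7, 164.5]
tool_rot: [-1.564, -0.003, -1.102]
force: [6.2, 2.8, 0.8]
width: 21.6
```

```bash
python3 -c "
from snap import *
snap('e',(190,255,90,90),(350,200,130,130))
s=ctrl.read_state();print(s['clock'],s['eef_pos'],s['tool_rot'],s['force'],s['torque'],s['width'])"
```

```text
11.85 [ 524.57359179 -236.10270386  164.47739399] [-1.56468649 -0.00258851 -1.10255261] [4.87156395 2.01640759 1.360531  ] [ 0.62256597 -1.62200039  0.03458062] 21.318441038859216
```

View pics/e.png

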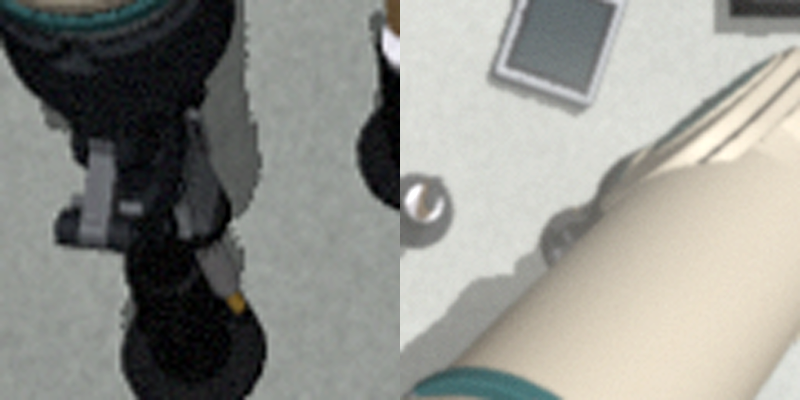

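>>> apply_moves --pt "0 0 -0.5 0 0" --pt "0 0 -1.0 0 0" --pt "0 0 -1.5 0 0" --pt "0 0 -2.0 0 0" --pt "0 0 -2.4 0 0" --pt "0 0 -2.4 0 0"

```text
clock: 12.6
eef_pos: [502.4, -245.5, 163.8]
tool_rot: [-1.566, 0.001, -1.102]
force: [4.4, 3.9, 0.9]
width: 21.1
```

```bash
python3 -c "
from snap import *
snap('f',(180,245,100,100),(350,200,130,130))
s=ctrl.read_state();print(s['clock'],s['eef_pos'],s['tool_rot'],s['force'],s['torque'],s['width'])"
```

```text
12.7 [ 502.39765099 -245.47510433  163.8036241 ] [-1.56591455e+00  7.55116170e-04 -1.10149452e+00] [4.37078346 4.95273142 0.89997805] [ 1.24856685 -1.3024833   0.06819866] 21.679745004997166
```

View pics/f.png

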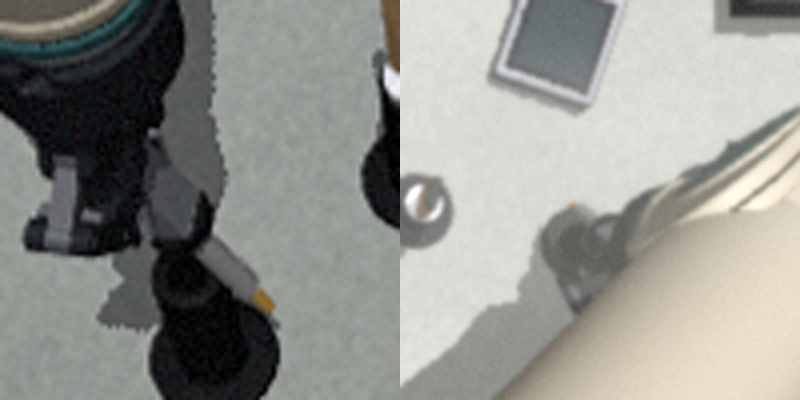

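>>> apply_moves --pt "0 -3 0 0 0" --pt "0 -7 0 0 0" --pt "0 -7 0 0 0" --pt "-4 -7 0 0 0" --pt "-8 -7 -0.1 0 0" --pt "-12 -7 -0.1 0 0" --pt "-15.3 -7 -0.1 0 0" --pt "-20.5 -6.6 2.8 0 0" --pt "-25.5 -6.2 6 0 0" --pt "-30.5 -5.8 9 0 0" --pt "-35.5 -5.4 12 0 0" --pt "-40.5 -5 15 0 0" --pt "-45.5 -4.7 17.8 0 0" --pt "-45.5 -4.7 17.8 0 0" --pt "-45.5 -4.7 17.8 0 0" --pt "-45.5 -4.7 17.8 0 0"

```text
clock: 14.7
eef_pos: [453.7, 236.9, 210.2]
tool_rot: [-1.572, -0.0, -1.106]
force: [0.9, 0.3, -1.8]
width: 21.4
```

```bash
python3 -c "
from snap import *
snap('g',(330,80,120,120),(140,190,120,120))
s=ctrl.read_state();print(s['clock'],s['eef_pos'],s['tool_rot'],s['force'],s['torque'],s['width'])"
```

```text
14.8 [453.91091286 237.30371294 210.44242692] [-1.57091808e+00  2.74596422e-05 -1.10566911e+00] [ 0.34788907 -0.05429547 -1.71057082] [ 0.00487833  0.01620693 -0.04053141] 21.215889334014978
```

View pics/g.png

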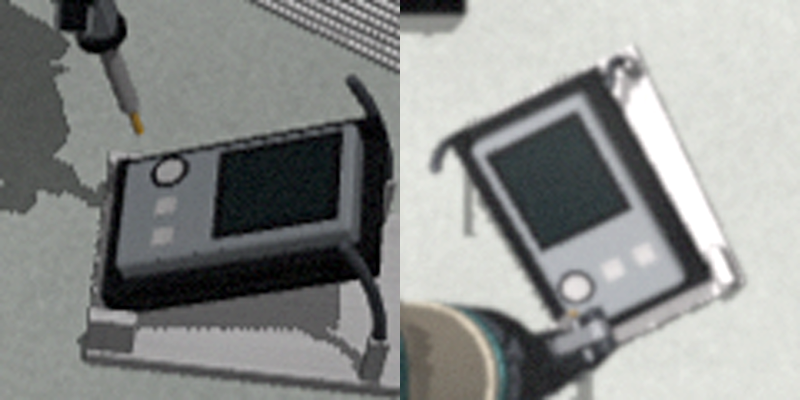

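```bash
python3 -c "
import cv2,numpy as np
s=cv2.imread('pics/g_scene.png');t=cv2.imread('pics/g_top.png')
a=cv2.resize(s[78:124,344:384],(400,460),interpolation=cv2.INTER_CUBIC)
b=cv2.resize(t[262:302,174:214],(400,400),interpolation=cv2.INTER_CUBIC)
o=np.zeros((460,800,3),np.uint8);o[:,:400]=a;o[:400,400:]=b
cv2.imwrite('pics/g2.png',cv2.convertScaleAbs(o,alpha=1.6))"
```

```text
(no output)
```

View pics/g2.png

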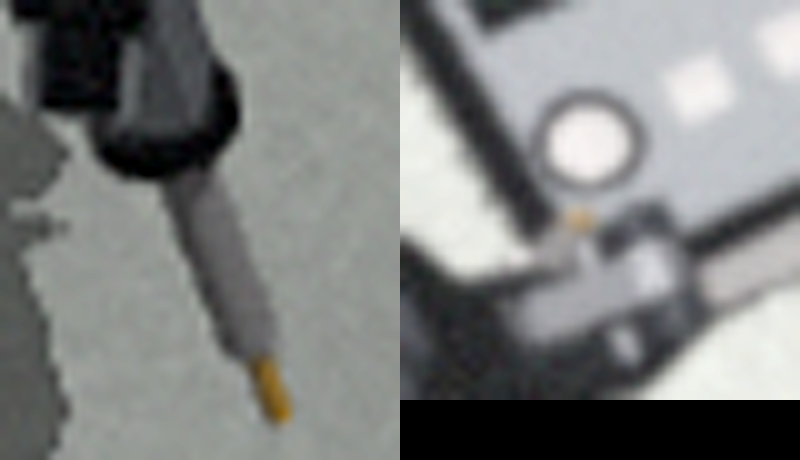

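Run:
```python
from h import *
T=np.array([453.8,237.1,210.3]); zt=np.array([.8928,.4505,0]); up=np.array([0,0,1.])
G=T+18.7*up
tips=np.array([[371.6,119.5]]);tipt=np.array([[191.7,282.7]])
tip=tri(tips,tipt)[0]; print('tri tip',tip.round(1),(proj(tip,'s')-tips).round(2)); v=tip-G; print('len',np.linalg.norm(v),'ang',np.degrees(np.arctan2(v@zt,-v[2])),'off-plane',v@np.array([.4505,-.8928,0]))
for td in (20,21,22,22.6,23,24,25):
    t=np.radians(td); d=np.sin(t)*zt-np.cos(t)*up
    P=G+np.outer([38,98,122],d); ps=proj(P,'s'); pt=proj(P,'t')
    print(td,ps.round(1).tolist(),'slope',((ps[2]-ps[0])[0]/(ps[2]-ps[0])[1]).round(3),pt[2].round(1), P[2].round(1))
```

```text
tri tip [491.6 257.6 112.8] [[ 0.41 -0.09]]
len 123.8577333475382 ang 20.294330227009663 off-plane -1.2657921047004774
20 [[359.5, 90.1], [368.1, 111.3], [371.4, 119.3]] slope 0.407 [192.7 283.5] [491.1 255.9 114.4]
21 [[359.8, 90.0], [369.0, 111.2], [372.4, 119.2]] slope 0.431 [192.2 282.7] [492.8 256.8 115.1]
22 [[360.2, 90.0], [369.8, 111.0], [373.4, 119.0]] slope 0.456 [191.8 281.9] [494.6 257.7 115.9]
22.6 [[360.4, 89.9], [370.3, 110.9], [374.0, 118.9]] slope 0.471 [191.5 281.4] [495.7 258.2 116.4]
23 [[360.5, 89.9], [370.6, 110.9], [374.4, 118.8]] slope 0.48 [191.3 281. ] [496.4 258.6 116.7]
24 [[360.8, 89.8], [371.4, 110.7], [375.4, 118.7]] slope 0.505 [190.8 280.2] [498.1 259.5 117.5]
25 [[361.1, 89.8], [372.2, 110.6], [376.4, 118.5]] slope 0.531 [190.4 279.4] [499.8 260.3 118.4]
```

```bash
cat > tilt.py <<'E'
from h import *
from scipy.ndimage import map_coordinates
S=np.mean([cv2.imread(f'pics/{n}_scene.png').mean(2) for n in 'abcdef']+[cv2.imread('pics/scene0.png').mean(2)],0)
T=np.mean([cv2.imread(f'pics/{n}_top.png').mean(2) for n in 'abcdef']+[cv2.imread('pics/top0.png').mean(2)],0)
s=(np.array([(308,187),(527,150),(520,302),(296,338)],float)+.5)/6-.5+[345,95]
t=(np.array([(190,352),(106,207),(243,143),(320,288)],float)+.5)/5-.5+[145,195]
def refine(im,q):
    L=[]
    for i in range(4):
        a,b=q[i],q[(i+1)%4]; d=(b-a)/np.linalg.norm(b-a); n=np.array([d[1],-d[0]])
        if n@(q.mean(0)-a)>0:n=-n   # outward
        pts=[]
        for f in np.linspace(.15,.85,25):
            o=np.arange(-2.5,2.51,.1); p=a+f*(b-a)+o[:,None]*n
            v=map_coordinates(im,[p[:,1],p[:,0]],order=3); g=np.clip(np.gradient(v),0,None)
            g[g<.3*g.max()]=0
            pts.append(a+f*(b-a)+n*(g@o/g.sum()))
        vx,vy,x0,y0=cv2.fitLine(np.array(pts,np.float32),cv2.DIST_HUBER,0,.01,.01).ravel(); 
        l=np.array([vy,-vx,vx*y0-vy*x0]); L.append(l); print('rms',np.sqrt(np.mean((np.array(pts)@l[:2]+l[2])**2)).round(3),end=' ')
    print()
    c=[np.cross(L[i-1],L[i]) for i in range(4)]; return np.array([x[:2]/x[2] for x in c])
if __name__=='__main__':
    rs,rt=refine(S,s),refine(T,t); print((rs-s).round(2).tolist(),(rt-t).round(2).tolist())
    def model(p):
        o=p[:3];az,ti=p[3:5];L,W=p[5:7]
        x=np.array([np.cos(az)*np.cos(ti),np.sin(az)*np.cos(ti),np.sin(ti)]);y=np.array([-np.sin(az),np.cos(az),0])
        return np.array([o+a*x+b*y for a,b in [(0,0),(L,0),(L,-W),(0,-W)]])
    f=lambda p:np.r_[(proj(model(p),'s')-rs+p[7:9]).ravel(),(proj(model(p),'t')-rt+p[9:11]).ravel(),p[7:11]*.3]
    r=least_squares(f,[533,288,92,.45,.4,77,66,0,0,0,0]); print(r.x.round(2),np.degrees(r.x[3:5]),np.abs(r.fun[:16]).max())
    cov=np.linalg.pinv(r.jac.T@r.jac)*.12**2; print(np.degrees(np.sqrt(np.diag(cov))[3:5]))
    X=tri(rs,rt); n=np.linalg.svd(X-X.mean(0))[2][2]; print(X.round(1).tolist(), n)
    # spare: same unit => screen size from flat spare?
E
python3 tilt.py
```

```text
rms 0.094 rms 0.108 rms 0.099 rms 0.098 
rms 0.06 rms 0.026 rms 0.073 rms 0.051 
[[-0.56, -0.32], [-0.33, -0.68], [-0.21, 0.27], [-0.87, 0.46]] [[-0.45, 0.4], [-0.76, 0.4], [-0.63, -0.6], [0.72, -0.05]]
[ 5.3177e+02  2.8843e+02  9.1570e+01  4.8000e-01  4.0000e-01  7.7470e+01
  6.8740e+01 -1.9000e-01 -2.0000e-02 -1.5000e-01 -1.2000e-01] [27.38991174 22.93917622] 0.1669231386714865
[0.1361962 0.3073843]
[[531.7, 288.6, 91.6], [594.9, 321.0, 121.9], [626.8, 260.2, 122.1], [563.1, 227.4, 91.3]] [ 0.34943046  0.18207257 -0.9191017 ]
```

```bash
cat > barrel.py <<'E'
from h import *
from scipy.ndimage import map_coordinates
def axis(fn,a,b,half):
    im=cv2.imread(fn).astype(float).mean(2); im=cv2.GaussianBlur(im,(0,0),.6)
    a,b=np.array(a),np.array(b); d=(b-a)/np.linalg.norm(b-a); n=np.array([-d[1],d[0]])
    o=np.arange(-half-2,half+2.01,.1); c=[];w=[]
    for f in np.linspace(0,1,30):
        p=a+f*(b-a)+o[:,None]*n; v=map_coordinates(im,[p[:,1],p[:,0]],order=3); g=np.abs(np.gradient(v))
        L=o<-half+2;R=o>half-2
        gl=np.where(g[L]>.4*g[L].max(),g[L],0);gr=np.where(g[R]>.4*g[R].max(),g[R],0)
        l=gl@o[L]/gl.sum();r=gr@o[R]/gr.sum(); c.append(a+f*(b-a)+n*(l+r)/2);w.append(r-l)
    vx,vy,x0,y0=cv2.fitLine(np.array(c,np.float32),cv2.DIST_HUBER,0,.01,.01).ravel()
    print('slope',vx/vy,'pt',x0,y0,'width',np.mean(w),np.std(w)); return vx/vy
E
python3 - <<'E'
from barrel import *
axis('pics/g_scene.png',(364.6,98),(368.6,110.5),2.9)
axis('pics/g_scene.png',(364.2,98),(367.9,108),2.6)
# vertical reference shot
axis('pics/b_scene.png',(321.2,236),(321.2,246),3)
print(proj([[586,-59.7,204.7],[586,-59.7,120.7]],'s'))
E
```

```text
slope 0.3786467 pt 365.21643 102.792046 width 6.258529045615825 0.12097013415824225
slope 0.3743218 pt 365.25806 102.9794 width 6.244886299091257 0.1252835439075468
slope 0.001173453 pt 321.41583 241.17241 width 6.654761884675396 0.3043841114195778
[[322.13034682 226.66000427]
 [322.03849174 251.61318176]]
```

>>> apply_moves --pt "2 -2.0 -2.5 0 0" --pt "7 -2.3 -5 0 0" --pt "12 -2.3 -8 0 0" --pt "17 -2.3 -11 0 0" --pt "22 -2.3 -14 0 0" --pt "26 -2.3 -16 0 0" --pt "30.2 -2.3 -17.9 0 0" --pt "35.2 -2.3 -17.6 0 0" --pt "40.2 -2.3 -17.2 0 0" --pt "45.5 -2.3 -16.8 0 0" --pt "45.5 -2.3 -16.8 0 0" --pt "45.5 0 -16.8 0 0" --pt "45.5 3 -16.8 0 0" --pt "45.5 4.7 -16.8 0 0" --pt "45.5 4.7 -17.3 0 0" --pt "45.5 4.7 -17.8 0 0" --pt "45.5 4.7 -18.2 0 0" --pt "45.5 4.7 -18.45 0 0" --pt "45.5 4.7 -18.45 0 0"

```text
clock: 17.18
eef_pos: [497.2, -248.9, 165.1]
tool_rot: [-1.565, -0.001, -1.102]
force: [4.4, 4.1, 0.1]
width: 21.4
```

```bash
python3 -c "
from snap import *
snap('i',(180,245,100,100),(350,200,130,130))
s=ctrl.read_state();print(s['clock'],s['eef_pos'],s['tool_rot'],s['force'],s['torque'],s['width'])"
```

```text
17.275 [ 497.22920343 -248.97028894  165.1318622 ] [-1.56458437e+00 -1.14129529e-03 -1.10151500e+00] [3.79966262 3.93775125 0.7013455 ] [ 1.25933279 -1.3048325   0.07103412] 21.86369333436972
```

View pics/i.png

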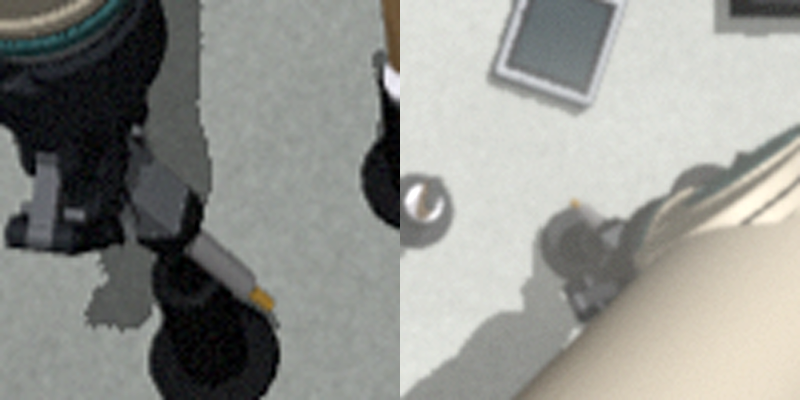

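>>> apply_moves --pt "0 -1 0.5 0 0" --pt "0 -4 0.5 0 0" --pt "0 -7 0.5 0 0" --pt "0 -7 0.5 0 0" --pt "0 -7 0.5 0 0"

```text
clock: 17.9
eef_pos: [498.3, -248.3, 233.5]
tool_rot: [-1.571, 0.0, -1.103]
force: [-0.3, 0.3, -1.2]
width: 21.1
```

```bash
python3 -c "
from snap import *
snap('j',(180,220,100,100),(350,200,130,130))
s=ctrl.read_state();print(s['clock'],s['eef_pos'],s['tool_rot'],s['force'],s['torque'],s['width'])"
```

```text
18.0 [ 498.04808405 -248.0052248   232.63662826] [-1.57187849e+00  1.23369631e-03 -1.10323926e+00] [-0.03419615  0.03974438 -1.44300062] [ 0.06211007 -0.01097421 -0.00789026] 21.48396191120187
```

View pics/j.png

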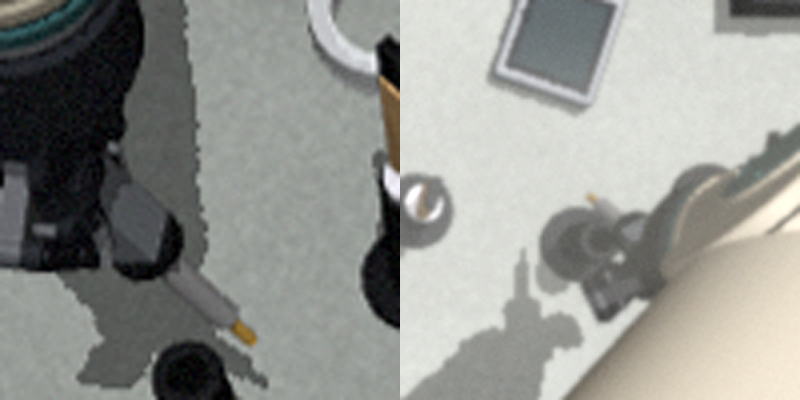

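Run:
```python
from barrel import *
axis('pics/j_scene.png',(227,290.2),(235,297.3),3)
axis('pics/j_scene.png',(228,291),(235,297.3),2.8)
T=np.array([498.2,-248.2,233.]); zt=np.array([.8928,.4505,0]); up=np.array([0,0,1.]); G=T+18.7*up
for td in (20,22,23,24,25):
    t=np.radians(td); d=np.sin(t)*zt-np.cos(t)*up
    P=G+np.outer([38,98,122],d); ps=proj(P,'s'); pt=proj(P,'t')
    print(td,ps.round(1).tolist(),'slope',((ps[2]-ps[0])[0]/(ps[2]-ps[0])[1]).round(3),pt[2].round(1))
```

```text
slope 1.0915596 pt 231.24858 293.4699 width 6.341522868297097 0.16861435235538308
slope 1.0901449 pt 232.02179 294.10422 width 6.240310900617519 0.1521261305583555
20 [[214.7, 281.6], [232.3, 298.7], [238.8, 305.1]] slope 1.024 [413.3 266.1]
22 [[215.5, 281.5], [234.1, 298.6], [241.1, 305.0]] slope 1.091 [412.6 264.4]
23 [[215.8, 281.5], [235.0, 298.6], [242.2, 304.9]] slope 1.124 [412.3 263.6]
24 [[216.2, 281.5], [235.9, 298.5], [243.3, 304.9]] slope 1.158 [411.9 262.7]
25 [[216.6, 281.4], [236.8, 298.4], [244.4, 304.8]] slope 1.192 [411.6 261.9]
```

>>> apply_moves --pt "-5 0 0 0 0" --pt "-10 0 0 0 0" --pt "-15.3 0 0 0 0" --pt "-20.5 0 3 -0.01 0" --pt "-25.5 0 6 -0.01 0" --pt "-30.5 0 9 -0.01 0" --pt "-35.5 0.5 12 -0.01 0" --pt "-40.5 1.5 15.2 -0.01 0" --pt "-45.5 2.5 18.2 -0.01 0" --pt "-45.5 3.6 18.2 -0.01 0" --pt "-45.5 3.6 18.2 -0.01 0" --pt "-45.5 3.6 18.2 -0.01 0"

```text
clock: 19.5
eef_pos: [456.2, 238.0, 197.5]
tool_rot: [-1.571, -0.001, -1.096]
force: [0.3, -0.3, -0.4]
width: 21.3
```

```bash
python3 -c "
from snap import *
snap('k',(350,90,50,50),(170,250,50,50))
s=ctrl.read_state();print(s['clock'],s['eef_pos'],s['tool_rot'],s['force'],s['torque'],s['width'])"
```

```text
19.6 [456.46319807 238.51889144 197.86349533] [-1.57016782e+00 -2.67730553e-05 -1.09570812e+00] [-0.21185481 -0.30279627 -1.20875472] [ 0.00488361 -0.01592046  0.01360844] 21.411824581038342
```

View pics/k.png

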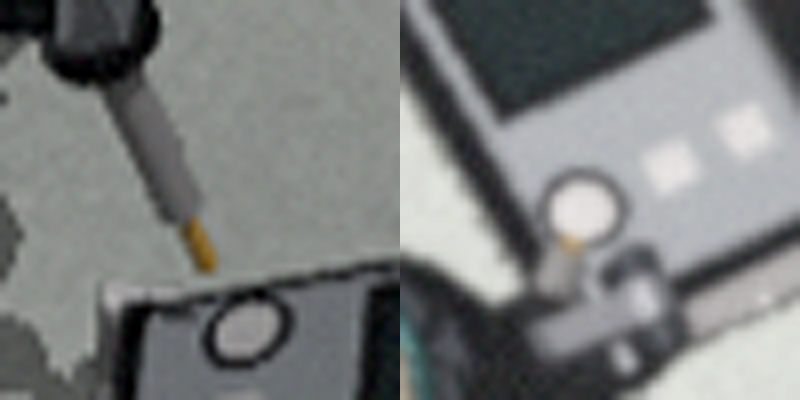

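Run:
```python
from barrel import *
axis('pics/k_scene.png',(366,103.5),(371.5,115),2.9)
axis('pics/k_scene.png',(365.5,102.5),(372,116.5),2.8)
X=tri([[375.6,123.3],[380.6,130.75]],[[190.8,279.6],[192.6,275.4]]); print(X.round(1))
for a,p in zip([[375.6,123.3],[380.6,130.75]],X): print(proj(p,'s')-a)
t=np.radians(22.9);az=np.radians(27.4)
n=np.array([-np.sin(t)*np.cos(az),-np.sin(t)*np.sin(az),np.cos(t)]);x=np.array([np.cos(t)*np.cos(az),np.cos(t)*np.sin(az),np.sin(t)]);y=np.cross(n,x)
v=X[0]-X[1]; print('tip-pad in pad frame x,y,n',(v@x).round(1),(v@y).round(1),(v@n).round(1))
Tc=np.array([456.3,238.3,197.7]);print('tip-TCP',X[0]-Tc)
zt=np.array([np.cos(az),np.sin(az),0])
for td in (19,20,21,22,23,24):
    q=np.radians(td); d=np.sin(q)*zt-np.cos(q)*np.array([0,0,1]); P=X[0]+np.outer([-84,-24],d); ps=proj(P,'s'); print(td,((ps[1]-ps[0])[0]/(ps[1]-ps[0])[1]).round(3))
# unit's normal direction slope predicted
ps=proj([X[0]+84*n,X[0]+24*n],'s');print('n slope',((ps[1]-ps[0])[0]/(ps[1]-ps[0])[1]))
```

```text
slope 0.45100164 pt 369.6538 110.03589 width 6.2662144461082265 0.23803747502788325
slope 0.4452254 pt 369.20554 109.288506 width 6.010903388208202 0.3781796495187243
[[498.6 263.7 100.1]
 [509.9 266.8  81.1]]
[[ 0.45765083 -0.10206887]]
[[ 0.10862207 -0.02405741]]
tip-pad in pad frame x,y,n -3.1 2.4 21.9
tip-TCP [ 42.33761836  25.44418335 -97.57794886]
19 0.376
20 0.403
21 0.43
22 0.457
23 0.484
24 0.512
n slope 0.4814574359712387
```

>>> apply_moves --pt "0.06 0.8 0.47 0 0" --pt "0.12 1.3 0.8 0 0" --pt "0.12 1.55 0.94 0 0" --pt "0.12 1.55 0.94 0 0" --pt "0.12 1.55 0.94 0 0"

```text
clock: 20.23
eef_pos: [464.9, 243.1, 181.9]
tool_rot: [-1.571, 0.0, -1.093]
force: [0.2, -0.3, -0.5]
width: 21.4
```

```bash
python3 -c "
from snap import *
snap('l',(355,100,40,40),(175,255,40,40))
s=ctrl.read_state();print(s['clock'],s['eef_pos'],s['tool_rot'],s['force'],s['torque'],s['width'])"
```

```text
20.325 [464.90600061 243.18971689 181.92880053] [-1.57064863e+00  7.74201624e-05 -1.09297350e+00] [-0.75226826 -0.76670411 -0.74908107] [0.00652691 0.02653339 0.02719408] 21.37196749510186
```

View pics/l.png

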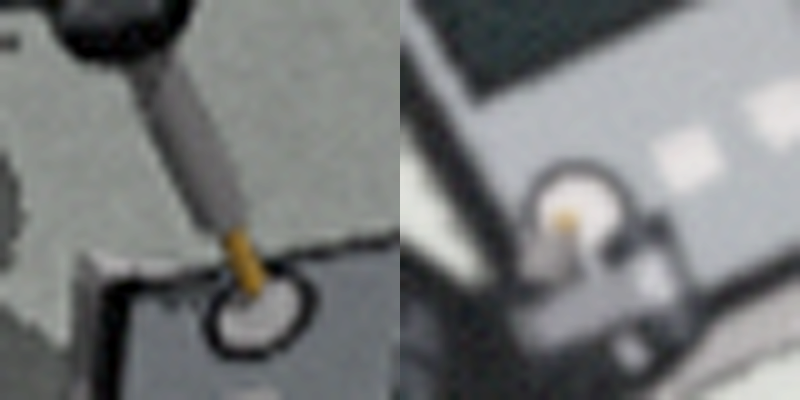

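```bash
cat > rel.py <<'E'
from h import *
t=np.radians(22.9);az=np.radians(27.4)
n=np.array([-np.sin(t)*np.cos(az),-np.sin(t)*np.sin(az),np.cos(t)]);x=np.array([np.cos(t)*np.cos(az),np.cos(t)*np.sin(az),np.sin(t)]);y=np.cross(n,x)
def rel(ds,dt,P0=np.array([509.6,266.8,80])):
    J=np.zeros((4,3))
    for i,e in enumerate((x,y,n)):
        J[:2,i]=(proj(P0+e,'s')-proj(P0,'s'))[0]; J[2:,i]=(proj(P0+e,'t')-proj(P0,'t'))[0]
    r=np.linalg.lstsq(J,np.r_[ds,dt],rcond=None)[0]; print('x,y,n',r.round(2),'res',(J@r-np.r_[ds,dt]).round(2)); print(J.round(3)); return r
E
python3 -c "
from rel import *
rel([-.5,-2.1],[-.9,.7])"
```

```text
x,y,n [0.58 1.25 5.17] res [ 0.04 -0.01  0.03  0.03]
[[ 0.456  0.037 -0.149]
 [-0.08  -0.366 -0.31 ]
 [-0.216 -0.391 -0.05 ]
 [-0.364  0.194  0.135]]
```

>>> apply_moves --pt "0.12 0.02 -0.05 0 0" --pt "0.12 0.3 0.07 0 0" --pt "0.12 0.55 0.18 0 0" --pt "0.12 0.77 0.27 0 0" --pt "0.12 0.77 0.27 0 0"

```text
clock: 20.95
eef_pos: [467.8, 243.4, 174.0]
tool_rot: [-1.571, 0.0, -1.093]
force: [-1.1, -1.0, 1.0]
width: 21.4
```

```bash
cat > fr.py <<'E'
from snap import *
def favg(n=6):
    F=[];P=[]
    for i in range(n):
        ctrl.get_image("top"); s=ctrl.read_state(); F.append(s['force']);P.append(s['eef_pos'])
    print(s['clock'],'F',np.mean(F,0).round(2),np.std(F,0).round(2),'P',np.mean(P,0).round(2),s['tool_rot'],s['width'])
E
python3 -c "
from fr import *
snap('m',(355,100,40,40),(175,255,40,40)); favg()"
```

```text
21.35 F [-0.71 -0.19  1.2 ] [0.31 0.43 0.43] P [467.81 243.34 174.16] [-1.57085215e+00  9.96348781e-05 -1.09306119e+00] 21.44957784628243
```

View pics/m.png

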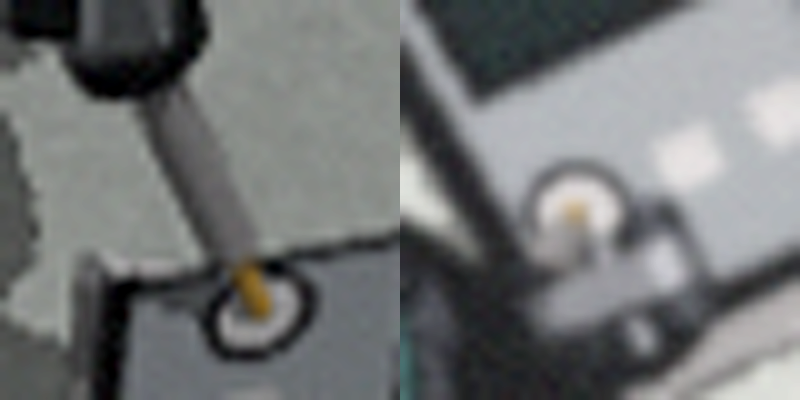

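>>> apply_moves --pt "0 0.15 0.06 0 0" --pt "0 0.3 0.12 0 0" --pt "0 0.3 0.12 0 0" --pt "0 0.3 0.12 0 0"

```text
clock: 21.85
eef_pos: [468.9, 243.9, 171.1]
tool_rot: [-1.571, 0.0, -1.093]
force: [-1.0, -0.3, 1.2]
width: 21.5
```

```bash
python3 -c "
from fr import *
snap('n',(355,100,40,40),(175,255,40,40)); favg(12)"
python3 - <<'E'
from barrel import *
axis('pics/n_scene.png',(371,113),(377,125),2.9)
axis('pics/m_scene.png',(371,112),(376.5,123),2.9)
E
```

```text
22.55 F [-1.15  0.02  2.46] [0.66 0.38 0.36] P [468.91 243.9  171.11] [-1.57088046e+00  4.89528864e-05 -1.09295436e+00] 21.278512536136724
slope 0.5097587 pt 374.1364 117.58696 width 5.408733789878582 0.30089744633973037
slope 0.4802774 pt 374.2924 117.51329 width 5.7092761592798835 0.1437544752140035
```

View pics/n.png

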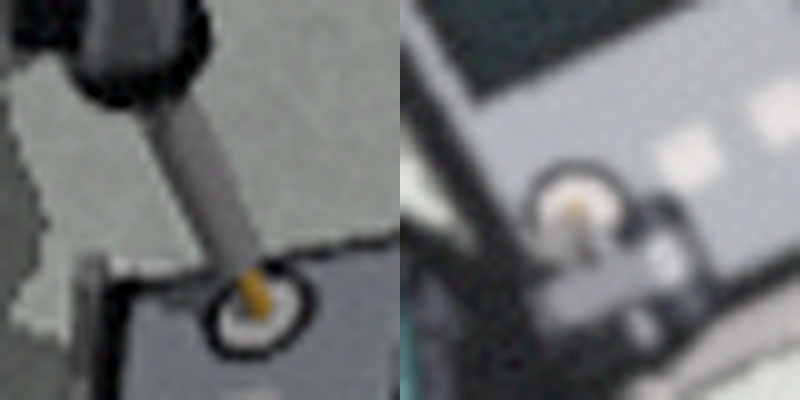

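```bash
python3 -c "
from cell import ctrl
print(ctrl.finish_job())"
```

```text
the job is handed in; nothing more can be done
None
```

I zeroed the probe on the reference post and handed the job in with its tip pressed on the ringed test pad and the gripper still holding it. It used about 22.5 s of the 48 s.

- **Zeroing:** I lifted the probe clear of its stand and held it upright on the post for more than 1.5 s. The force readings came to about 3 N, which is about 4–5 mm of plunger travel.
- **Tilting:** The moves keep the tool pointing straight down. To match the face I swung the handle in the closed jaws by pushing the barrel against the rim of its own empty stand. The push was about 6 N. The first push sprang back to about 19–20°, so I made a second one.
- **Last position check:** The tip showed within about 1–2 mm of the pad centre in both cameras.
- **Last depth check:** The averaged force along the face normal was 3.6 N, about 6 mm in. The distance moved past contact gives about 6.2 mm, and the plunger length in the picture agrees roughly.
- **Squareness, least certain:** Just before contact I measured the probe at about 21.7° and the face at about 22.9°. That leaves it about 1° short of square, with each figure good to about half a degree. Readings taken while pressing varied because the dark pad ring sits behind the barrel, so I don't rely on those.

No recorded wrist force went above about 7 N, far below the 120 N limit. I saw no sign in the pictures that any other object was touched.

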